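# Clamp a hook blank under the rocker hold-down of a filing pin

## Task

Get the brass hook blank ready for filing: press down the red thumb pad at the tail of the hold-down until its blue nose tips up and stays up by itself, slide the blank's shank under the raised nose along the guides until its tip is felt firmly home against the brass stop, then press the nose down again so that it clamps the shank and let go. Feel your way: do not lean hard on the pad, the nose or the stop, and leave everything else on the bench where it lies.

Things in the scene. Friction and masses are not known exactly. Their poses are not given: they have to be found in the camera images.
- fixture: Wooden filing pin (block 165 x 80 x 30 mm, two prongs with a notch between them in front) carrying the hold-down. Origin: on the bench directly under the nose. x runs from the notch to the tail, z up; y = 0 is the mid-line. Its flat deck, on which the blank goes, is 30 mm above the bench, from x = -60 mm back (prongs to -93 mm).
- guide_mouth (a point): Middle of the mouth of two steel guides, 5 mm high, on the deck at fixture x = -9 mm. 25 mm apart here, they narrow to 16 mm at x = 7 mm, then run straight to 46 mm. Between them stands an adjustable brass stop, 10 mm high, its face anywhere from x = 12 to 34 mm: no reading of it is given, find it by feel. Push the blank onto it with 5 to 10 N; over 14 N is too much.
- rocker (a joint): Tilt of the hold-down's steel rocker, rad (pivot 60 mm behind the nose, 52 mm above the bench). 0: nose down, nothing under it. It grows as the tail is pressed and the nose rises: about 0.02 with the nose down on a shank, 0.26 fully up. An over-centre spring snaps it shut from below 0.19; above that it tips to 0.26 and stays. Reading noise 0.01.
- thumb_pad: Red square thumb pad, 26 x 26 mm, at the rocker's tail, 103 mm along fixture x. Origin 15 mm below the middle of its upper face. Pressing takes about 12 N at first, falling to nothing after about 8 mm, where the rocker tips over; its end stop comes at 11 mm (6 and 8 mm if a wide fingertip bears on the edge nearer to the pivot). Over 25 N is too much.
- thumb_top (a point): Middle of the thumb pad's upper face (67 mm above the bench at the start).
- nose: Nose of the rocker: rubber foot below, blue press button of 19 mm diameter on top. Origin 16 mm below the button's top. Foot 4.5 mm above the deck when shut, 20 mm when up. To shut the raised nose press the button with about 4 N; after 4 mm it gives way and drops onto the shank, 14 mm in all, where it is solid. Over 30 N is too much.
- nose_top (a point): Middle of the blue button's top (68 mm above the bench with the nose down, 84 mm up).
- blank_grip (a point): Brass-coloured hook blank, 6 mm thick: straight shank 76 x 14 mm with an open ring of 44 mm outer diameter at its back end. This point: on the shank's mid-line, half-way up, 58 mm from its tip, 16 mm in front of the ring. x points to the tip, z up. It lies flat on the bench, left or right of the fixture. About 95 g.
- blank_tip (a point): Middle of the end face of the brass blank's shank, same axes. It goes in first.
- silver_blank_grip (a point): The same point of a silver-coloured blank of the same shape, on the other side of the fixture: leave it.
- flat_file: Flat file with wooden handle beyond the fixture: leave it.
- bench_hammer: Hammer on the right: leave it.
- flux_jar: Small jar with black lid, left: leave it.
- abrasive_block: Brick-red abrasive block, left: leave it.
- ring_mandrel: Tapered steel ring mandrel, far right: leave it.
- stone_dish: White dish, right: leave it.
Mind the look-alikes: they are no part of the job. Of the things that look like the part that bears blank_grip, the largest one is meant.

How it is judged:
On the way, in this order (a step that is already met when the one before it is completed fails the run):
1. the tail is pressed by its thumb pad and the nose rises (contact force between the fingers and thumb_pad above 1.5 N and value of joint rocker above 0.05 rad).
2. the nose stands fully up by itself, pad and nose let go (value of joint rocker above 0.235 rad and contact force between the fingers and thumb_pad below 0.2 N and contact force between the fingers and nose below 0.2 N), for 0.2 s.
3. the brass blank lies between the guides under the raised nose and its tip is pushed against the stop with over 4 N (x of stop_c0 in the frame of blank_tip below 0.0075 m and angle between the x axis of blank_tip and the x axis of fixture, either way round below 0.08 rad and y of blank_tip in the frame of fixture between -0.003 and 0.003 m and z of blank_tip in the frame of fixture below 0.037 m and x of blank_tip in the frame of fixture above 0.009 m and value of joint rocker above 0.2 rad and contact force between blank and stop_c0 above 4 N).
At the end, for the whole second after the job is handed in: The brass blank lies flat between the guides, its tip within 1.5 mm of the stop and in line with the fixture, and the nose is down on its shank, clamping it with over 3 N, everything let go and at rest; all else on the bench is within 15 mm of where it lay (x of stop_c0 in the frame of blank_tip below 0.0075 m and angle between the x axis of blank_tip and the x axis of fixture, either way round below 0.08 rad and y of blank_tip in the frame of fixture between -0.003 and 0.003 m and z of blank_tip in the frame of fixture below 0.035 m and x of blank_tip in the frame of fixture above 0.009 m and value of joint rocker between 0.01 and 0.05 rad and contact force between nose and blank above 3 N and linear speed of blank below 0.01 m/s); the robot touches nothing.
It fails at once if thumb pad pressed with over 25 N (contact force between the fingers and thumb_pad above 25 N).
It fails at once if nose pressed with over 30 N (contact force between the fingers and nose above 30 N).
It fails at once if blank pushed against the stop with over 14 N (contact force between blank and stop_c0 above 14 N).
It fails at once if another thing on the bench moved by over 15 mm (distance of any of silver_blank_grip, flat_file, bench_hammer, flux_jar, abrasive_block, ring_mandrel, stone_dish from where it was at the start of the episode above 0.015 m).
It also fails if it takes over 72 s, if anything falls off the work surface, if the arm or the gripper's body presses on something with over 40 N, if the wrist force passes 120 N, or if a joint passes its speed limit or range.

## Robot

A 7-joint arm with a two-finger parallel gripper is mounted at the origin on the work surface. World frame = base frame: x ahead of the robot, y to its left, z up, the work surface at z = 0. Lengths are in m, angles in rad, forces in N, time in s.
With the tool pointing down it reaches from about 0.425 to 0.925 m from the base axis. Payload 6.8 kg.
Tool frame: the origin (TCP) lies between the finger pads; the fingertips stand r.tip_reach ahead of it and the grasp point (between the pads) lies 11 mm behind it (r.tip_reach is the distance from the TCP to the fingertips, in m); z points along the fingers, y is the direction in which the jaws open and shut (so a half turn about z gives the same grasp; the last joint's range is limited). The gripper opens to 85 mm and grips with 20 to 120 N. Pads are 22 mm wide; open, the fingers measure 114 mm over their backs; the gripper's body (76 mm by 85 mm) begins 54 mm behind the grasp point. The pads swing forward as they close: fully open they stand 13 mm farther back than shut.
Start: joints at [1.224, 0.477, 0.022, 1.555, -0.011, 1.109, -0.083], TCP at [0.16, -0.656, 0.239] pointing down, gripper open.
Joint ranges: [-2.96, 2.96], [-0.34, 2.1], [-1.41, 1.46], [0.24, 2.44], [-1.37, 4.51], [0.17, 1.92], [-2.96, 2.96]. Speed limits (rad/s): [2.39, 2.39, 3.14, 3.14, 3.14, 3.14, 3.14].

## Interface

Orientations are given as a rotation vector (axis times angle).
In Python, from bench import r, eyes, spotter gives the robot as it stands.
- The arm moves only by the tool carry_out, never from a script. Its argument "series" is text: rows parted by semicolons, each of 5 numbers parted by spaces: the shift along the tool's x, y, z in cm, then the turn about the tool's z in rad, then the opening, from 0 (shut) to 1 (fully open). In form: x y z yaw gripper; .... A call has 1 to 8 rows; each row shifts and turns the commanded pose from where the row before left it, along the tool's axes as they then stand; what a row does not reach is not made up. A row lasts 1/8 s, in which the tool goes at most 62.5 mm and 10.7 degrees, less where a joint would pass 70% of its speed; a pose out of reach is approached as far as the arm can. A call with a gripper value outside its range is refused whole. The fingers move at their own pace and stop on an object; "grip_force" is the grip in N (left out, the last holds). Time passes only in rows, so rows that do not move let the fingers close. It gives the time, the measured TCP pose, the force and the opening at its end, in the units of the state.
- r.get_obs(): the state, without advancing time (a new reading comes with each control period).
- eyes.grab_frame(name): name is "side" or "top" or "wrist"; returns a dict with "color" (420x560x3 uint8, blue, green, red), "intrinsics" (3x3 intrinsics, pixels), "R" (3x3) and "t" (3): a world point X has camera coordinates R X + t; the wrist camera has in their place "T_tool_cam" (4x4, takes a point from camera to tool coordinates, whose origin is the TCP and whose axes are the flange's). Camera axes: x right, y down, z forward; pixel columns grow to the right and rows downward; lengths in m; the calibration is good to about 2 mm. A picture is of the moment at which its call begins: read the wrist's pose just before it. There is no depth.
- r.hand_in(): hands the job in, once; it reports no verdict.
Trained networks look in a picture, given as the dict that the camera call returned (one of the last four; its "shot" number tells which), for a name from the list of things; names that differ only in an ending like _2 or _b are one class to them, and where a whole thing is asked for, a point or a joint stands for the part that bears it (a point fixed in the world has none). Each returns a list of dicts, best first, with "confidence" (0 to 1); they miss things now and then, are a little off and sometimes report something else, mostly with a low value. They report only what shows in the picture. A call takes as long as a camera call. They do not tell look-alikes from the thing itself.
- spotter.search_frame(picture, query): "uv" ([column, row] in pixels, amid what is visible of it).
- spotter.trace(picture, query): "pixels" (420x560 bool, what is visible of it) and "uv" ([column, row] in pixels, amid what is visible of it).
- spotter.mark_of(picture, query): "uv" ([column, row] in pixels: a listed point, or the origin of a listed thing).
The state is a dict: "clock": time; "joints": joint angles; "qvel": joint speeds; "tau": joint torques, N m; "tcp_pos": TCP position; "orientation": TCP orientation; "contact_force": force on the tool from outside, world axes, zero at the start; "moment": the same for the moment, N m; "grip_width": finger opening in m.
Only numpy, scipy, OpenCV 4.12 (cv2) and the standard library are available. Lean on these libraries where they do the work, as an engineer would, in place of code of your own. Each camera call takes 0.05 s, during which the arm holds its last target.

## Working session

There is one attempt and no reset: what is moved stays moved. The work goes in short steps, Python scripts to look and compute and a tool call to move; the robot and the scene stay as the last step left them, time stands still between calls to the robot, and variables do not carry over. Pictures are saved under pics/ and viewed, and the job is handed in when it is done.

Besides the shell and the picture viewer there is one more tool, called after ">>>" as a command line: name --argument value ..., lists and objects as JSON in quotes. carry_out: Moves the arm, as the interface text tells. Its arguments: {"type":"object","properties":{"series":{"type":"string"},"grip_force":{"type":"number"}},"required":["series"]}

```bash
ls -la; mkdir -p pics; python3 - <<'E'
from bench import r, eyes, spotter
import cv2
o=r.get_obs()
for k,v in o.items(): print(k,v)
print(r.tip_reach)
for n in ("side","top","wrist"):
    f=eyes.grab_frame(n); cv2.imwrite(f"pics/{n}0.png",f["color"])
    print(n,f["intrinsics"].tolist(),[ (k,f[k].tolist()) for k in f if k in("R","t","T_tool_cam")],f["shot"])
    for q in ("fixture","guide_mouth","thumb_top","nose_top","blank_grip","blank_tip","silver_blank_grip"):
        print(q,[(d["uv"],round(d["confidence"],2)) for d in spotter.mark_of(f,q)][:4])
E
```

```text
total 12
drwxr-xr-x  3 agent agent 4096 Dec  6 21:51 .
drwxr-xr-x 23 root  root  4096 Dec  6 21:51 ..
drwxr-xr-x  2 agent agent 4096 Dec  6 21:51 pics
clock 0.0
joints [ 1.22387624  0.47778318  0.02233408  1.55646278 -0.01149577  1.10930466
 -0.08309673]
qvel [ 1.82652249e-03  1.58071177e-04  5.31665660e-05 -2.51526487e-04
  1.27181298e-03 -1.33431114e-03  5.87753355e-04]
tau [ 6.19904113e-04 -5.96444786e+01  1.60828080e+00 -2.81194049e+01
  1.25420574e-02  9.26449749e-03 -1.49616972e-05]
tcp_pos [ 0.15952525 -0.65527645  0.23833217]
orientation [-3.11743307e+00 -3.74082313e-01  5.54781097e-04]
contact_force [-0.42319088 -0.7891776   0.35148315]
moment [ 0.00421512 -0.01165778 -0.02039689]
grip_width 0.0853506752016748
0.008
side [[446.1998364621466, 0.0, 275.99974932848966], [0.0, 446.1998364621466, 214.9438595138636], [0.0, 0.0, 1.0]] [('R', [[-0.7656142379308245, -0.6430945224091674, -0.016256504080762138], [-0.4924816646859392, 0.6021911033391125, -0.6283531530973554], [0.4138799930242692, -0.47307009026839486, -0.7777583436181725]]), ('t', [0.444816095924111, 0.34486925518081624
[... 1012 characters left out ...]
([230.7, 203.8], 0.53), ([210.7, 253.1], 0.45)]
blank_tip [([184.9, 209.9], 0.78), ([200.8, 255.6], 0.7), ([240.0, 209.9], 0.68)]
silver_blank_grip [([376.7, 264.1], 0.57)]
wrist [[368.8542389807138, 0.0, 278.6392898481954], [0.0, 368.8542389807138, 209.46858484452284], [0.0, 0.0, 1.0]] [('T_tool_cam', [[-0.00121359953356715, -0.9484967334748009, -0.31678458574211393, 0.08148735843761051], [0.9999992596842374, -0.001179086551268469, -0.00030064244614378457, 0.0005182462678111621], [-8.835806658641985e-05, -0.31678471608102443, 0.9484974622266077, -0.13470383424614607], [0.0, 0.0, 0.0, 1.0]])] 3
fixture []
guide_mouth []
thumb_top []
nose_top []
blank_grip []
blank_tip []
silver_blank_grip []
```

View pics/side0.png

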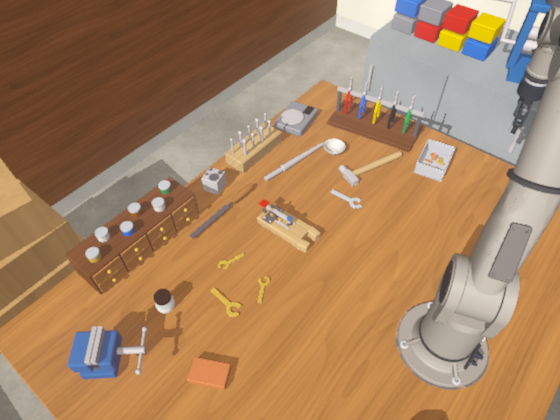

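View pics/top0.png

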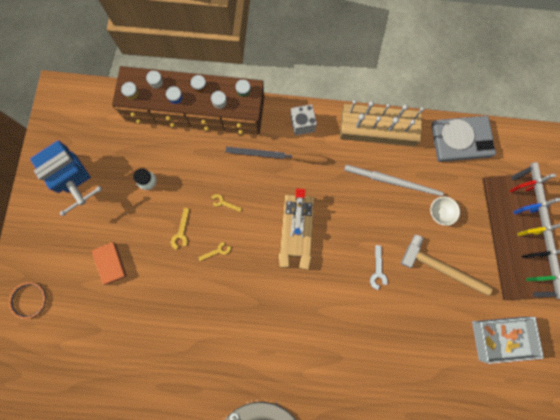

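```bash
python3 - <<'E'
import cv2
a=cv2.imread("pics/top0.png")[130:310,130:430]; cv2.imwrite("pics/top0z.png",cv2.resize(a,None,fx=2.6,fy=2.6,interpolation=cv2.INTER_CUBIC))
a=cv2.imread("pics/side0.png")[150:330,180:400]; cv2.imwrite("pics/side0z.png",cv2.resize(a,None,fx=3.3,fy=3.3,interpolation=cv2.INTER_CUBIC))
E
```

```text
(no output)
```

View pics/top0z.png

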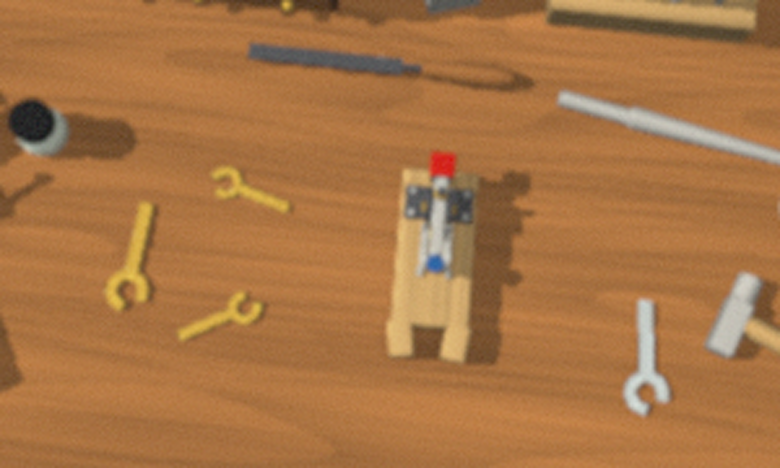

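View pics/side0z.png

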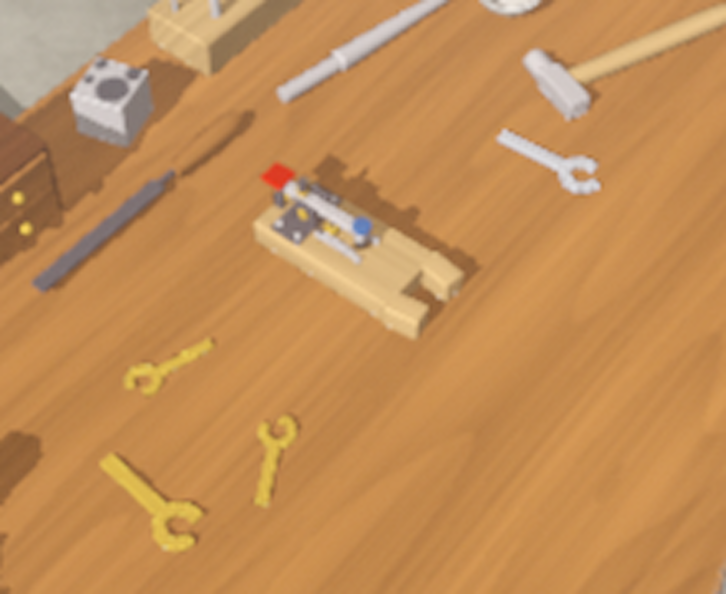

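The top view shows the fixture near (297,230), with the red pad at (300,193) and the blue nose at (297,232). There are three brass blanks on the left. The largest has its tip at about (186,209) and its ring at (180,242). The silver blank is on the right at (378,268). Next I'll get coarse world positions.

```bash
cat > h.py <<'E'
import numpy as np, cv2
from scipy.spatial.transform import Rotation as Rn
from bench import r, eyes, spotter
def cam(f,obs=None):
    """returns K,R,t world->cam"""
    if "R" in f: return f["intrinsics"],f["R"],f["t"]
    T=np.eye(4); T[:3,:3]=Rn.from_rotvec(obs["orientation"]).as_matrix(); T[:3,3]=obs["tcp_pos"]
    W=np.linalg.inv(T@f["T_tool_cam"]); return f["intrinsics"],W[:3,:3],W[:3,3]
def toplane(c,uv,z):
    K,R,t=c; d=R.T@np.linalg.solve(K,[uv[0],uv[1],1.0]); o=-R.T@t
    return o+d*(z-o[2])/d[2]
def proj(c,X):
    K,R,t=c; p=K@(R@np.asarray(X,float)+t); return p[:2]/p[2]
def tri(cs,uvs):
    A=[];b=[]
    for c,uv in zip(cs,uvs):
        K,R,t=c; d=R.T@np.linalg.solve(K,[uv[0],uv[1],1.0]); d/=np.linalg.norm(d); o=-R.T@t
        M=np.eye(3)-np.outer(d,d); A.append(M); b.append(M@o)
    return np.linalg.lstsq(np.vstack(A),np.hstack(b),rcond=None)[0]
def hsvblobs(img,lo,hi,minA=8):
    h=cv2.cvtColor(img,cv2.COLOR_BGR2HSV); m=cv2.inRange(h,np.array(lo),np.array(hi))
    n,l,s,c=cv2.connectedComponentsWithStats(m)
    return sorted([(int(s[i,4]),c[i].round(1).tolist(),s[i,:4].tolist(),l==i) for i in range(1,n) if s[i,4]>=minA],key=lambda a:-a[0])
E
python3 - <<'E'
from h import *
cs={};im={}
for n in("side","top"):
    im[n]=eyes.grab_frame(n); cs[n]=cam(im[n])
box={"side":(180,330,150,330),"top":(130,430,130,310)}
got={}
for n in im:
    I=im[n]["color"].copy(); x0,x1,y0,y1=box[n]; M=np.zeros_like(I); M[y0:y1,x0:x1]=I[y0:y1,x0:x1]
    for nm,lo,hi in(("red",(0,200,150),(5,255,255)),("blue",(105,130,80),(125,255,255)),("brass",(18,120,120),(32,255,255))):
        B=hsvblobs(M,lo,hi); got[n,nm]=B
        print(n,nm,[b[:3] for b in B[:5]])
for nm in("red","blue"):
    print(nm,tri([cs["side"],cs["top"]],[got["side",nm][0][1],got["top",nm][0][1]]))
for uv,z in(((186,209.5),.003),((181,240),.003),((184.6,228.9),.003)): print(uv,toplane(cs["top"],uv,z))
E
```

```text
side red [(36, [263.7, 202.9], [260, 200, 9, 7])]
side blue []
side brass [(295, [226.3, 302.7], [210, 287, 32, 31]), (163, [262.1, 287.6], [257, 276, 13, 28]), (155, [229.5, 261.0], [217, 252, 28, 18]), (14, [185.3, 209.5], [184, 208, 4, 4]), (14, [187.5, 218.7], [186, 217, 4, 4])]
top red [(65, [300.0, 192.4], [296, 189, 9, 8])]
top blue [(19, [296.9, 230.9], [295, 229, 5, 5])]
top brass [(629, [294.9, 246.2], [280, 215, 32, 55]), (328, [180.9, 230.5], [170, 207, 19, 43]), (313, [389.4, 134.1], [353, 130, 68, 11]), (211, [215.6, 251.7], [198, 242, 34, 19]), (198, [224.3, 202.7], [211, 194, 31, 18])]
red [ 0.65919251 -0.03295884  0.06251812]Traceback (most recent call last):
  File "<stdin>", line 13, in <module>
IndexError: list index out of range
```

```bash
python3 - <<'E'
from h import *
f=eyes.grab_frame("top"); c=cam(f)
T=toplane(c,(300,192.4),.067);N=toplane(c,(296.9,230.9),.068)
print(T,N,np.linalg.norm(T-N),np.arctan2(*(T-N)[1::-1]))
for uv in((186,209.5),(181,240)): print(uv,toplane(c,uv,.003))
o=r.get_obs(); print(Rn.from_rotvec(o["orientation"]).as_matrix().round(3))
E
```

```text
[ 0.65801733 -0.03286785  0.067     ] [ 0.55380118 -0.03496989  0.068     ] 0.10424214630375639 0.020167264284547966
(186, 209.5) [0.5904855  0.27744955 0.003     ]
(181, 240) [0.50412997 0.27807212 0.003     ]
[[ 0.972  0.236  0.   ]
 [ 0.236 -0.972 -0.   ]
 [-0.     0.    -1.   ]]
```

>>> carry_out --series "4.5 -3.75 0 0 0;4.5 -3.75 0 0 0;4.5 -3.75 0 0 0;4.5 -3.75 0 0 0;4.5 -3.75 0 0 0;4.5 -3.75 0 0 0;4.5 -3.75 0 0 0;4.5 -3.75 0 0 0" --grip_force 40

```text
clock: 2.35
tcp_pos: [0.4395, -0.2777, 0.2397]
orientation: [3.119, 0.374, 0.001]
contact_force: [0.8, -1.0, -0.8]
grip_width: -0.0
```

>>> carry_out --series "4.6 -3.9 0.8 0 0;4.6 -3.9 0.8 0 0;4.6 -3.9 0.8 0 0;4.6 -3.9 0.8 0 0;4.6 -3.9 0.8 0 0;0 0 0 0.11 0;0 0 0 0.11 0;0 0 0 0 0"

```text
clock: 3.35
tcp_pos: [0.6159, -0.0353, 0.1993]
orientation: [3.141, 0.031, -0.0]
contact_force: [0.1, -0.2, -0.4]
grip_width: -0.0001
```

```bash
python3 - <<'E'
from h import *
o=r.get_obs(); f=eyes.grab_frame("wrist"); cv2.imwrite("pics/w1.png",f["color"]); c=cam(f,o)
print(o["tcp_pos"],o["contact_force"],o["joints"].round(2)); R=Rn.from_rotvec(o["orientation"]).as_matrix(); print(np.arctan2(R[1,0],R[0,0]))
for q,z in(("fixture",0),("guide_mouth",.03),("thumb_top",.067),("nose_top",.068)):
    for d in spotter.mark_of(f,q)[:2]: print(q,d["uv"],d["confidence"],toplane(c,d["uv"],z))
np.save("w1.npy",np.r_[o["tcp_pos"],o["orientation"]])
E
```

```text
[ 0.61591473 -0.03528743  0.19926657] [ 0.0773668  -0.19969714 -0.36812413] [ 0.15  0.44 -0.26  1.73  0.13  1.   -1.7 ]
0.01990019213091095
fixture [278.0, 142.3] 0.34 [ 0.6496915  -0.03456437  0.        ]
guide_mouth [275.7, 265.0] 0.73 [ 0.54240538 -0.03444609  0.03      ]
thumb_top [274.1, 145.0] 0.67 [ 0.65729847 -0.03170357  0.067     ]
nose_top [279.1, 269.6] 0.62 [ 0.55774128 -0.03720768  0.068     ]
```

View pics/w1.png

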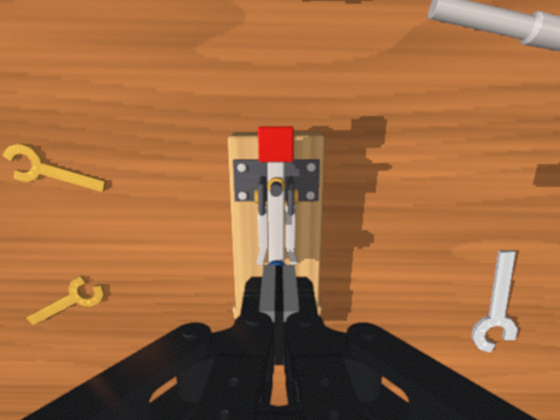

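The wrist view shows the red pad at (275,144), lined up with the tool's x axis. The gripper hides the nose. I'll go above the outer half of the pad and feel down from there.

>>> carry_out --series "2.5 -0.15 3.5 0 0;2.5 -0.15 3.5 0 0;0 0 3.5 0 0;0 0 0.6 0 0;0 0 0 0 0;0 0 0 0 0"

```text
clock: 4.35
tcp_pos: [0.6669, -0.0315, 0.0903]
orientation: [3.141, 0.029, 0.005]
contact_force: [0.5, -0.7, 0.6]
grip_width: 0.0001
```

```bash
python3 - <<'E'
from h import *
o=r.get_obs(); print(o["tcp_pos"],o["contact_force"])
f=eyes.grab_frame("side"); cv2.imwrite("pics/s1.png",cv2.resize(f["color"][160:280,200:360],None,fx=4,fy=4,interpolation=cv2.INTER_CUBIC))
E
```

```text
[ 0.66685381 -0.03148414  0.09030181] [ 0.50979327 -0.74585476  0.58464541]
```

View pics/s1.png

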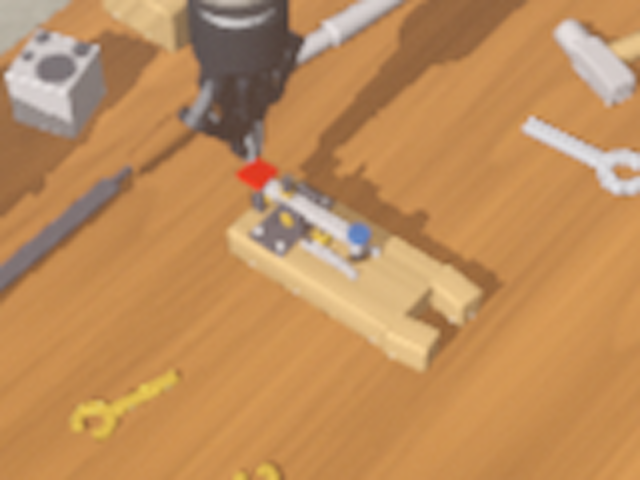

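The fingertip stands right over the outer half of the red pad.

>>> carry_out --series "0 0 0.6 0 0;0 0 0.4 0 0;0 0 0 0 0;0 0 0.2 0 0;0 0 0.2 0 0;0 0 0 0 0"

```text
clock: 5.15
tcp_pos: [0.666, -0.0314, 0.0752]
orientation: [3.141, 0.029, 0.0]
contact_force: [-3.5, -0.8, 8.3]
grip_width: -0.0004
```

>>> carry_out --series "0 0 0.15 0 0;0 0 0.1 0 0;0 0 0 0 0"

```text
clock: 5.52
tcp_pos: [0.6665, -0.0314, 0.0731]
orientation: [3.141, 0.029, 0.003]
contact_force: [-1.2, 0.3, 7.8]
grip_width: 0.0001
```

>>> carry_out --series "0 0 0.15 0 0;0 0 0.15 0 0;0 0 0 0 0"

```text
clock: 5.9
tcp_pos: [0.6673, -0.0314, 0.0701]
orientation: [-3.141, -0.029, -0.005]
contact_force: [0.8, -0.9, 4.5]
grip_width: 0.0003
```

>>> carry_out --series "0 0 0.1 0 0;0 0 0.1 0 0;0 0 0.1 0 0;0 0 0 0 0"

```text
clock: 6.4
tcp_pos: [0.6652, -0.0314, 0.0654]
orientation: [3.141, 0.029, -0.002]
contact_force: [-0.1, 0.5, -0.2]
grip_width: 0.0
```

```bash
python3 - <<'E'
from h import *
o=r.get_obs(); print(o["tcp_pos"],o["contact_force"])
f=eyes.grab_frame("side"); cv2.imwrite("pics/s2.png",cv2.resize(f["color"][160:280,200:360],None,fx=4,fy=4,interpolation=cv2.INTER_CUBIC))
E
```

```text
[ 0.6652245  -0.0314303   0.06537696] [-0.10440943  0.46016288 -0.19723799]
```

View pics/s2.png

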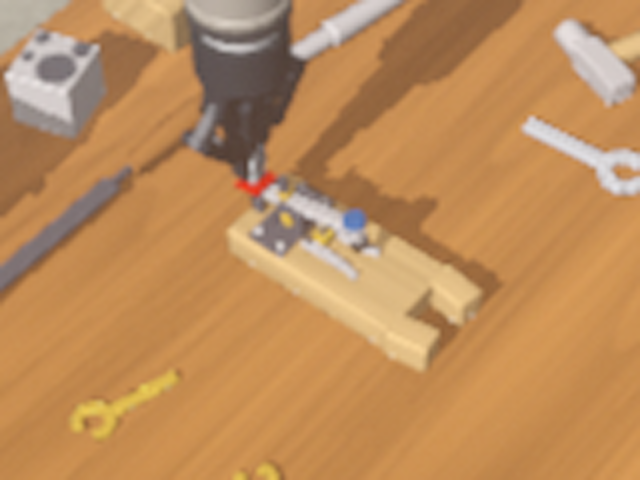

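The nose is up: the blue button has risen to (354,220) in the crop, and the contact force has gone to zero. I'll lift off and pull back for a look.

>>> carry_out --series "0 0 -4.5 0 0;0 0 -4.5 0 0;-3 0 -4 0 0;-6 0 0 0 0.5;-6 0 0 0 1;-4 0 0 0 1;0 0 0 0 1"

```text
clock: 7.32
tcp_pos: [0.4717, -0.0356, 0.1949]
orientation: [3.14, 0.029, -0.007]
contact_force: [0.2, -0.6, 1.0]
grip_width: 0.0722
```

```bash
python3 - <<'E'
from h import *
o=r.get_obs(); f=eyes.grab_frame("wrist"); cv2.imwrite("pics/w2.png",f["color"]); c=cam(f,o)
print(o["tcp_pos"],o["contact_force"],o["joints"].round(2))
for q,z in(("fixture",0),("guide_mouth",.03),("thumb_top",.056),("nose_top",.084)):
    for d in spotter.mark_of(f,q)[:2]: print(q,d["uv"],d["confidence"],toplane(c,d["uv"],z))
g=eyes.grab_frame("side"); cv2.imwrite("pics/s3.png",cv2.resize(g["color"][160:280,200:360],None,fx=4,fy=4,interpolation=cv2.INTER_CUBIC))
np.save("w2.npy",np.r_[o["tcp_pos"],o["orientation"]])
E
```

```text
[ 0.4716721  -0.03557671  0.19491596] [ 0.21312445 -0.64209491  0.96629351] [ 0.2   0.22 -0.29  2.05  0.08  0.89 -1.69]
fixture [278.7, 83.9] 0.67 [ 0.55430244 -0.03484452  0.        ]
guide_mouth [276.4, 97.1] 0.95 [ 0.54453195 -0.03318922  0.03      ]
nose_top [279.1, 72.3] 0.73 [ 0.56104297 -0.03487468  0.084     ]
```

View pics/w2.png

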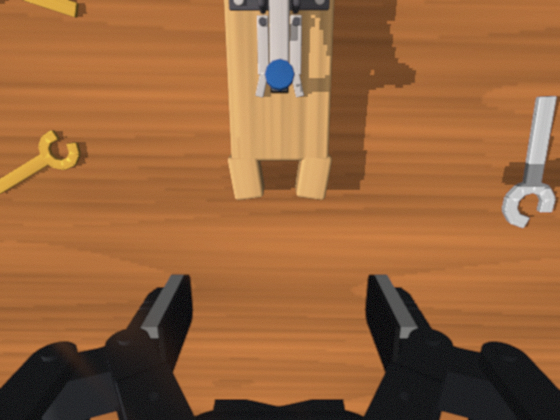

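View pics/s3.png

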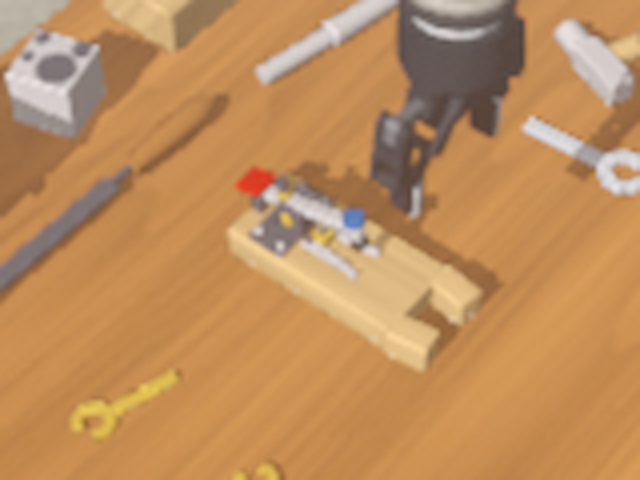

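The nose stays up by itself: blue button at (279,73), guide mouth tips at (262,95) and (298,95). Now I'll fit the fixture's axis from the deck edges.

```bash
python3 - <<'E'
from h import *
im=cv2.imread("pics/w2.png"); p=np.load("w2.npy")
f=eyes.grab_frame("wrist"); c=cam(f,{"tcp_pos":p[:3],"orientation":p[3:]})
g=im.astype(float)[:,:,0] # blue channel: deck brighter
L=[];Rr=[]
for row in range(14,150,2):
    d=np.abs(cv2.GaussianBlur(g,(5,1),0)[row,2:]-cv2.GaussianBlur(g,(5,1),0)[row,:-2])
    a=215+np.argmax(d[215:245])+1; b=315+np.argmax(d[315:345])+1
    L.append(toplane(c,(a,row),.03)[:2]); Rr.append(toplane(c,(b,row),.03)[:2])
def fit(P):
    P=np.array(P); k=np.polyfit(P[:,0],P[:,1],1)
    for _ in range(3):
        e=P[:,1]-np.polyval(k,P[:,0]); P=P[abs(e)<max(2*np.median(abs(e)),4e-4)]; k=np.polyfit(P[:,0],P[:,1],1)
    return k,len(P)
for n,P in(("L",L),("R",Rr)):
    k,m=fit(P); print(n,m,np.arctan(k[0]),np.polyval(k,.554))
for nm,uv,z in(("gL",(262,95),.035),("gR",(298,95),.035),("notch",(279,159),.03),("blue",(279,73.5),.084)): print(nm,toplane(c,uv,z))
B=hsvblobs(im,(105,130,80),(125,255,255)); print(B[0][:3])
z=cv2.resize(im[0:205,210:350],None,fx=4,fy=4,interpolation=cv2.INTER_CUBIC)[:600]; cv2.imwrite("pics/w2z.png",z)
E
```

```text
L 68 0.021558294845475105 0.004643727226070345
R 41 0.02099306880260769 -0.07381834684783797
gL [ 0.5460328  -0.02221565  0.035     ]
gR [ 0.54650169 -0.04964938  0.035     ]
notch [ 0.49607455 -0.03605466  0.03      ]
blue [ 0.56034041 -0.0348258   0.084     ]
(640, [279.1, 74.3], [266, 60, 28, 30])
```

View pics/w2z.png

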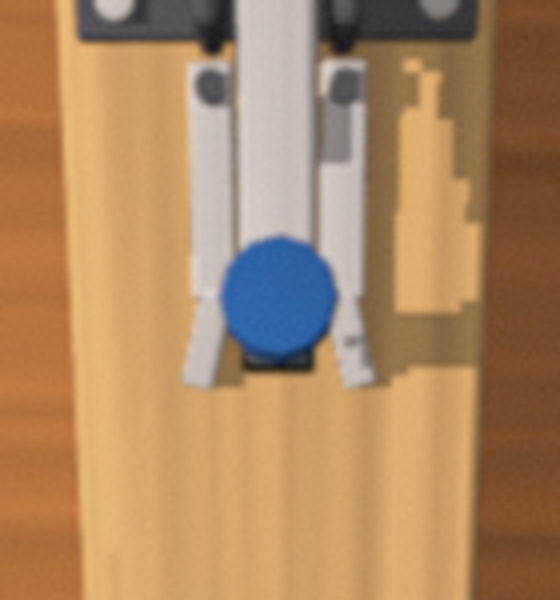

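Fixture origin is about (0.5545, -0.0348), yaw 0.021. Next I'll view the brass blank.

>>> carry_out --series "-0.2 -5.2 0 0 1;-0.2 -5.2 0 0 1;-0.2 -5.2 0 0 1;-0.2 -5.2 0 0 1;-0.2 -5.2 0 0 1;-0.2 -5.2 0 0 1;0 0 0 0 1"

```text
clock: 8.55
tcp_pos: [0.4569, 0.2821, 0.1958]
orientation: [-3.138, -0.041, 0.001]
contact_force: [-0.8, -0.2, -1.0]
grip_width: 0.0854
```

```bash
python3 - <<'E'
from h import *
o=r.get_obs(); f=eyes.grab_frame("wrist"); cv2.imwrite("pics/w3.png",f["color"]); c=cam(f,o)
np.save("w3.npy",np.r_[o["tcp_pos"],o["orientation"]])
print(o["tcp_pos"],o["joints"].round(2))
for q,z in(("blank_grip",.003),("blank_tip",.003)):
    for d in spotter.mark_of(f,q)[:3]: print(q,d["uv"],d["confidence"],toplane(c,d["uv"],z))
for b in hsvblobs(f["color"],(18,110,110),(34,255,255),100)[:4]: print(b[:3])
E
```

```text
[0.4568855  0.28214235 0.19582764] [-0.29  0.34 -0.45  1.91  0.18  0.94 -2.38]
blank_grip [281.0, 86.3] 0.68 [0.53839501 0.28237657 0.003     ]
blank_grip [388.6, 160.6] 0.67 [0.47769017 0.18434435 0.003     ]
blank_tip [291.9, 13.4] 0.65 [0.59354813 0.27519125 0.003     ]
(3023, [280.9, 89.1], [252, 10, 52, 148])
(1639, [396.5, 154.2], [343, 122, 99, 63])
(113, [473.4, 2.2], [459, 0, 25, 8])
```

View pics/w3.png

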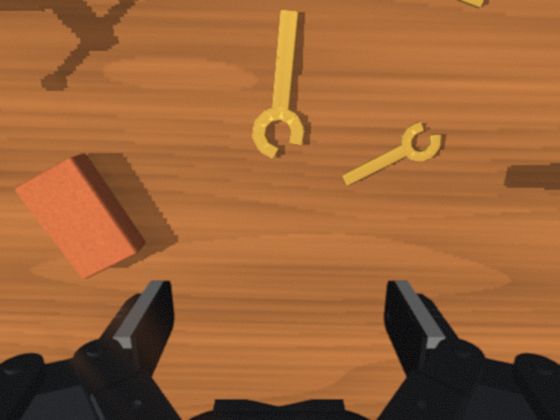

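The large brass blank is in view: tip at (290,12), ring around (278,132). Measuring its mid-line.

```bash
python3 - <<'E'
from h import *
im=cv2.imread("pics/w3.png"); p=np.load("w3.npy")
f=eyes.grab_frame("wrist"); c=cam(f,{"tcp_pos":p[:3],"orientation":p[3:]})
b=hsvblobs(im,(18,110,110),(34,255,255),100)[0]; m=b[3]
P=[];W=[]
for row in range(14,104,3):
    u=np.where(m[row])[0]
    P.append(toplane(c,(u.mean(),row),.005)[:2]); W.append(toplane(c,(u.max()+.5,row),.005)[1]-toplane(c,(u.min()-.5,row),.005)[1])
P=np.array(P); print(np.round(P[::5],4).tolist()); print(np.round(W,4))
k=np.polyfit(P[:,0],P[:,1],1); print("ang",np.arctan(k[0]))
print("tip rows",[toplane(c,(290,v),.006) for v in(9.5,10.5,12)])
mm=np.where(m.any(1))[0]; print(mm.min(),mm.max()); print("ringend",toplane(c,(275,mm.max()),.005))
tip=toplane(c,(290,mm.min()-.5),.006)[:2]; d=np.array([np.cos(np.arctan(k[0])),np.sin(np.arctan(k[0]))])
tx=tip[0]; tip=np.array([tx,np.polyval(k,tx)]); print("tip",tip,"grip",tip-.058*d)
R=Rn.from_rotvec(p[3:]).as_matrix(); print("toolyaw",np.arctan2(R[1,0],R[0,0]))
E
```

```text
[[0.5927, 0.2779], [0.582, 0.2784], [0.5709, 0.2792], [0.5597, 0.2801], [0.5481, 0.281], [0.5363, 0.2815]]
[-0.0142 -0.0143 -0.0143 -0.0143 -0.0144 -0.0144 -0.0136 -0.0145 -0.0145
 -0.0145 -0.0137 -0.0146 -0.0146 -0.0138 -0.0139 -0.0147 -0.0148 -0.014
 -0.014  -0.0149 -0.0141 -0.0141 -0.0142 -0.0142 -0.0142 -0.0143 -0.0151
 -0.0143 -0.0144 -0.0144]
ang -0.06809350191099342
tip rows [array([0.59574997, 0.27685716, 0.006     ]), array([0.59504898, 0.27683291, 0.006     ]), array([0.59399548, 0.27679646, 0.006     ])]
10 157
ringend [0.47872048 0.28611235 0.005     ]
tip [0.59574997 0.27756134] grip [0.53788439 0.28150771]
toolyaw 0.026029335989032554
```

>>> carry_out --series "0 0 0 0.094 0.5;4 -0.25 4 0 0.5;4.1 -0.25 4 0 0.5;0 0 5 0 0.5;0 0 2.5 0 0.5;0 0 0 0 0.5"

```text
clock: 9.5
tcp_pos: [0.5382, 0.273, 0.0388]
orientation: [3.136, -0.121, -0.006]
contact_force: [-0.5, -0.6, -0.0]
grip_width: 0.0428
```

```bash
python3 - <<'E'
from h import *
o=r.get_obs(); f=eyes.grab_frame("wrist"); cv2.imwrite("pics/w4.png",f["color"]); c=cam(f,o)
R=Rn.from_rotvec(o["orientation"]).as_matrix(); print(o["tcp_pos"],"toolyaw",np.arctan2(R[1,0],R[0,0]))
E
```

```text
[0.538235   0.27297445 0.03876208] toolyaw -0.07732791301142404
```

View pics/w4.png

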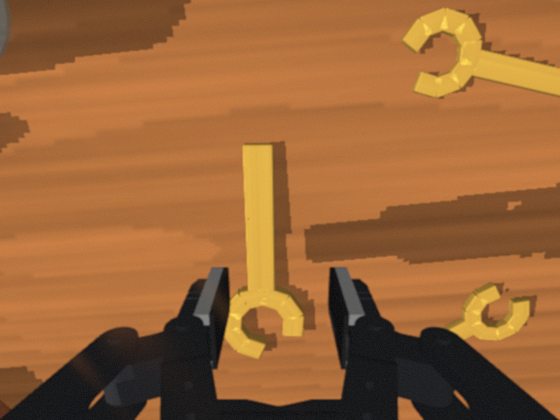

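The shank lies about 20 px left of the jaw middle, at u≈259 against 279. I'll measure again from here.

```bash
cat > blank.py <<'E'
from h import *
def shank(f,o,r0,r1,ztop,u0=200,u1=340,show=True):
    c=cam(f,o); I=f["color"]; m=np.zeros(I.shape[:2],bool)
    h=cv2.cvtColor(I,cv2.COLOR_BGR2HSV); m=cv2.inRange(h,np.array((18,110,110)),np.array((34,255,255)))>0
    m[:,:u0]=0; m[:,u1:]=0
    P=[]
    for row in range(r0,r1,3):
        u=np.where(m[row])[0]
        if len(u)>5: P.append(toplane(c,(u.mean(),row),ztop)[:2])
    P=np.array(P); k=np.polyfit(P[:,0],P[:,1],1); a=np.arctan(k[0])
    rows=np.where(m.any(1))[0]; tx=toplane(c,(np.where(m[rows[0]+2])[0].mean(),rows[0]-.5),ztop)[0]
    tip=np.array([tx,np.polyval(k,tx)]); d=np.array([np.cos(a),np.sin(a)])
    return tip,tip-.058*d,a
def tool(o):
    R=Rn.from_rotvec(o["orientation"]).as_matrix(); return np.arctan2(R[1,0],R[0,0]),R
E
python3 - <<'E'
from blank import *
o=r.get_obs(); f=eyes.grab_frame("wrist"); ya,R=tool(o)
tip,g,a=shank(f,o,150,280,.006); print(tip,g,a,ya,o["tcp_pos"])
d=np.r_[g-o["tcp_pos"][:2],0.009-o["tcp_pos"][2]]; print("tool shift cm",100*R.T@d)
E
```

```text
[0.59610995 0.27753869] [0.53825453 0.28163138] -0.0706223346653522 -0.07696372636659075 [0.53927042 0.2740768  0.04053479]
tool shift cm [-0.15639586 -0.74961987  3.15263053]
```

>>> carry_out --series "-0.1 -0.75 1 -0.006 0.5;0 0 1 0 0.5;0 0 0.5 0 0.5;0 0 0 0 0.5;0 0 0 0 0.5"

```text
clock: 10.22
tcp_pos: [0.5388, 0.2831, 0.0159]
orientation: [-3.14, 0.109, -0.0]
contact_force: [-0.7, -0.8, 0.2]
grip_width: 0.0426
```

```bash
python3 - <<'E'
from blank import *
o=r.get_obs(); f=eyes.grab_frame("wrist"); ya,R=tool(o); cv2.imwrite("pics/w5.png",f["color"])
print(ya,o["tcp_pos"],o["contact_force"])
o=r.get_obs();print(o["tcp_pos"])
d=np.r_[np.array([.5381,.2816])-o["tcp_pos"][:2],0.009-o["tcp_pos"][2]]; print("tool shift cm",100*R.T@d)
E
```

```text
-0.06937957554653251 [0.53883298 0.28314701 0.01593164] [-0.72616805 -0.76051687  0.21027424]
[0.53891624 0.28319843 0.01603715]
tool shift cm [-0.07048805  0.16513101  0.70369725]
```

View pics/w5.png

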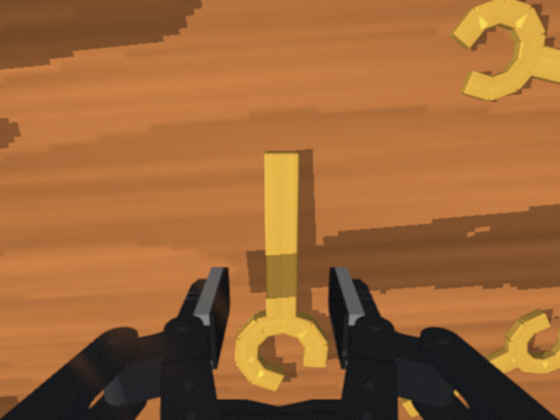

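The jaws now straddle the shank, which is at u≈282. I'll lower and close.

>>> carry_out --series "0 0.15 0.4 0 0.5;0 0 0.2 0 0.5;0 0 0 0 0;0 0 0 0 0;0 0 0 0 0;0 0 0 0 0" --grip_force 40

```text
clock: 11.02
tcp_pos: [0.5386, 0.2818, 0.0099]
orientation: [-3.14, 0.109, -0.0]
contact_force: [-1.2, 0.0, 0.6]
grip_width: 0.0124
```

```bash
python3 - <<'E'
from blank import *
o=r.get_obs(); f=eyes.grab_frame("wrist"); ya,R=tool(o); cv2.imwrite("pics/w6.png",f["color"])
print(ya,o["tcp_pos"],o["contact_force"],o["grip_width"]); print(shank(f,o,155,240,.006))
E
```

```text
-0.0692143249223548 [0.53864795 0.28176743 0.00991733] [-1.24506769  0.00441932  0.59778378] 0.012373732451616841
(array([0.59608322, 0.2772311 ]), array([0.53822041, 0.28121787]), np.float64(-0.06879175264256622))
```

View pics/w6.png

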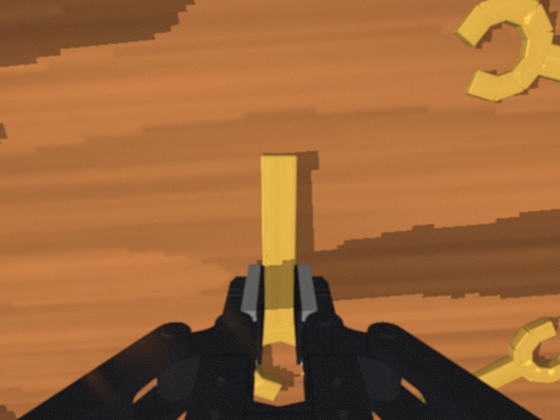

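>>> carry_out --series "0 0 -1 0 0;0 0 -4 0 0;0 0 -5 -0.09 0;-1.6 4 0 0 0;-1.6 5 0 0 0;-1.6 5 0 0 0;-1.6 5 0 0 0;-1.6 5 0 0 0"

```text
clock: 12.08
tcp_pos: [0.4631, 0.0385, 0.1104]
orientation: [3.141, 0.033, 0.002]
contact_force: [0.7, -0.2, -1.5]
grip_width: 0.0123
```

>>> carry_out --series "-1.4 5 0 0 0;0 2.6 0 0 0;0 0 0 0 0;0 0 0 0 0"

```text
clock: 12.58
tcp_pos: [0.4515, -0.0353, 0.1102]
orientation: [-3.141, -0.034, -0.001]
contact_force: [0.1, 0.2, -0.5]
grip_width: 0.0123
```

```bash
cat > st.py <<'E'
from blank import *
FO=np.array([.5545,-.0348]); FY=.0213
def rep(name,ztop=None,r0=155,r1=240):
    o=r.get_obs(); f=eyes.grab_frame("wrist"); ya,R=tool(o); cv2.imwrite(name,f["color"])
    print("yaw",ya,o["tcp_pos"],"F",o["contact_force"].round(2),"w",o["grip_width"])
    F=np.array([[np.cos(FY),np.sin(FY)],[-np.sin(FY),np.cos(FY)]])
    print("tcp in fixture mm",1000*F@(o["tcp_pos"][:2]-FO),"joints",o["joints"].round(2))
    if ztop is None: ztop=o["tcp_pos"][2]-.0099+.006
    t,g,a=shank(f,o,r0,r1,ztop); print("tip fixture mm",1000*F@(t-FO),"angle rel",a-FY)
    return o,f
E
python3 - <<'E'
from st import *
rep("pics/w7.png")
E
```

```text
yaw 0.0215420421823944 [ 0.45147304 -0.03531082  0.11019301] F [ 0.13  0.17 -0.51] w 0.012334135514760699
tcp in fixture mm [-103.01447185    1.68360835] joints [ 0.27  0.33 -0.38  2.16  0.19  0.68 -1.79]
tip fixture mm [5.59327023 1.25874385] angle rel -0.0019351410783852614
```

View pics/w7.png

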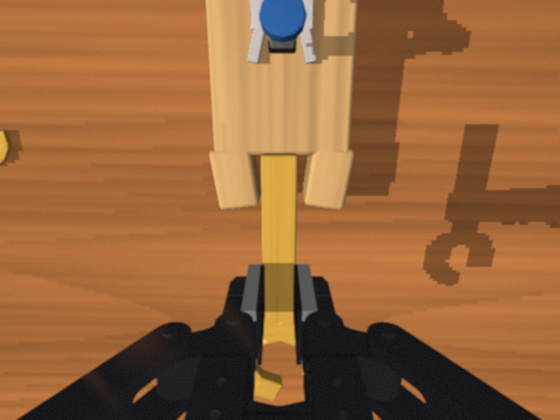

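Blank held straight: shank at u≈279, guide middle at ≈282, nose still up. I'll shift 1.5 mm and lower over the deck.

>>> carry_out --series "0 0.15 3 0 0;0.5 0 2 0 0;0.5 0 1.3 0 0;0 0 0.4 0 0;0 0 0 0 0;0 0 0 0 0"

```text
clock: 13.38
tcp_pos: [0.4615, -0.0375, 0.0433]
orientation: [3.141, 0.033, 0.001]
contact_force: [-0.1, -0.0, -0.9]
grip_width: 0.0118
```

```bash
python3 - <<'E'
from st import *
o,f=rep("pics/w8.png")
g=eyes.grab_frame("side"); cv2.imwrite("pics/s8.png",cv2.resize(g["color"][170:270,240:360],None,fx=5,fy=5,interpolation=cv2.INTER_CUBIC))
E
```

```text
yaw 0.02084435207106873 [ 0.46147939 -0.03745121  0.0433394 ] F [-0.09 -0.02 -0.91] w 0.01179332232398616
tcp in fixture mm [-93.05597368  -0.66941917] joints [ 0.22  0.46 -0.33  2.18  0.28  0.54 -1.87]
tip fixture mm [nan nan] angle rel -0.001193375043670255blank.py:11: RuntimeWarning: Mean of empty slice.
  rows=np.where(m.any(1))[0]; tx=toplane(c,(np.where(m[rows[0]+2])[0].mean(),rows[0]-.5),ztop)[0]
  ret = ret.dtype.type(ret / rcount)
```

View pics/w8.png

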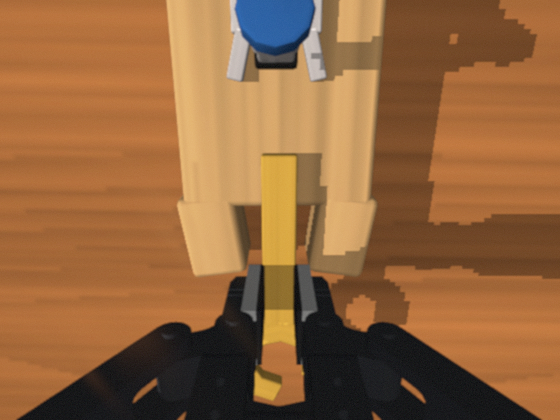

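View pics/s8.png

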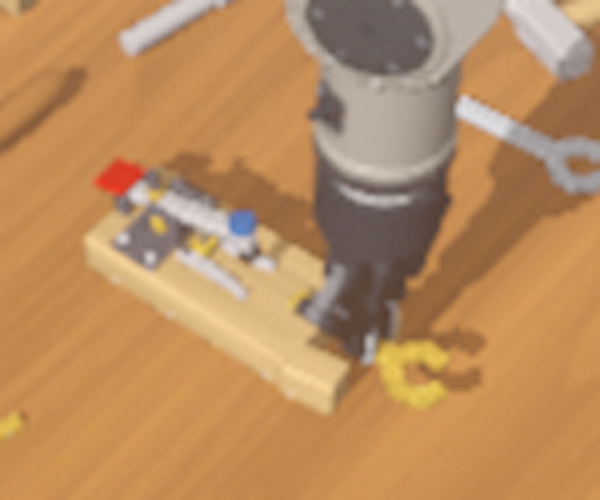

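The tip is at (279,155) and the guide tips are centred near u≈276.5, so it needs about 0.7 mm to the left. Advancing now.

>>> carry_out --series "1 -0.06 0.1 0 0;1 0 0.1 0 0;0.7 0 0 0 0;0 0 0 0 0"

```text
clock: 13.98
tcp_pos: [0.489, -0.0362, 0.0408]
orientation: [-3.141, -0.033, -0.001]
contact_force: [-0.5, 0.4, -0.9]
grip_width: 0.0123
```

```bash
python3 - <<'E' 2>/dev/null
from st import *
o,f=rep("pics/w9.png")
E
```

```text
yaw 0.02071927389561686 [ 0.48899334 -0.03621391  0.04076171] F [-0.45  0.38 -0.91] w 0.012329808518504742
tcp in fixture mm [-6.55219170e+01 -1.84027581e-02] joints [ 0.21  0.5  -0.32  2.12  0.29  0.56 -1.87]
tip fixture mm [nan nan] angle rel -0.021362913915259595
```

View pics/w9.png

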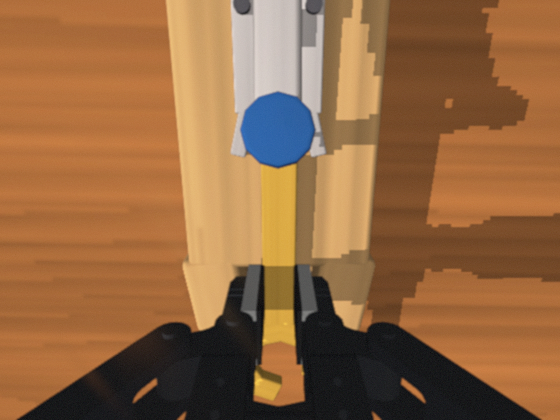

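The blank is centred between the guides (279 against 279). I'll enter slowly.

>>> carry_out --series "0.5 0 0 0 0;0.4 0 0 0 0;0.3 0 0 0 0;0 0 0 0 0"

```text
clock: 14.52
tcp_pos: [0.5005, -0.0361, 0.0408]
orientation: [-3.141, -0.033, -0.0]
contact_force: [-0.5, -0.7, -1.5]
grip_width: 0.0123
```

>>> carry_out --series "0.2 0 0 0 0;0.2 0 0 0 0;0 0 0 0 0"

```text
clock: 14.9
tcp_pos: [0.5044, -0.036, 0.0408]
orientation: [-3.141, -0.033, -0.0]
contact_force: [-0.2, -0.3, -1.0]
grip_width: 0.0123
```

>>> carry_out --series "0.1 0 0 0 0;0.05 0 0 0 0;0.05 0 0 0 0"

```text
clock: 15.28
tcp_pos: [0.5062, -0.036, 0.0408]
orientation: [3.141, 0.033, 0.0]
contact_force: [-0.6, 0.2, -0.8]
grip_width: 0.0123
```

>>> carry_out --series "0.05 0 0 0 0;0.05 0 0 0 0"

```text
clock: 15.52
tcp_pos: [0.5072, -0.0359, 0.0408]
orientation: [3.141, 0.033, 0.0]
contact_force: [0.6, 0.4, -0.8]
grip_width: 0.0124
```

>>> carry_out --series "0.05 0 0 0 0;0.05 0 0 0 0"

```text
clock: 15.78
tcp_pos: [0.5082, -0.0359, 0.0408]
orientation: [3.141, 0.033, 0.0]
contact_force: [-0.2, -0.1, -1.4]
grip_width: 0.0122
```

>>> carry_out --series "0.05 0 0 0 0;0.05 0 0 0 0"

```text
clock: 16.02
tcp_pos: [0.5092, -0.0359, 0.0408]
orientation: [3.141, 0.033, 0.0]
contact_force: [0.6, -0.1, -1.2]
grip_width: 0.012
```

>>> carry_out --series "0.05 0 0 0 0;0.05 0 0 0 0"

```text
clock: 16.27
tcp_pos: [0.5102, -0.0359, 0.0408]
orientation: [3.141, 0.033, 0.0]
contact_force: [-0.0, -0.3, -1.4]
grip_width: 0.0125
```

>>> carry_out --series "0.05 0 0 0 0;0.05 0 0 0 0"

```text
clock: 16.52
tcp_pos: [0.5112, -0.0358, 0.0408]
orientation: [3.141, 0.033, 0.0]
contact_force: [-0.1, -0.0, 0.1]
grip_width: 0.0116
```

>>> carry_out --series "0.05 0 0 0 0;0.05 0 0 0 0"

```text
clock: 16.77
tcp_pos: [0.5122, -0.0359, 0.0408]
orientation: [3.141, 0.033, -0.0]
contact_force: [0.7, -0.5, -0.9]
grip_width: 0.0124
```

>>> carry_out --series "0.05 0 0 0 0;0.05 0 0 0 0"

```text
clock: 17.02
tcp_pos: [0.5132, -0.0358, 0.0408]
orientation: [3.141, 0.033, -0.0]
contact_force: [0.1, 0.2, -0.2]
grip_width: 0.0122
```

>>> carry_out --series "0.05 0 0 0 0;0.05 0 0 0 0"

```text
clock: 17.27
tcp_pos: [0.5142, -0.0358, 0.0408]
orientation: [3.141, 0.033, -0.0]
contact_force: [0.2, -0.4, -0.6]
grip_width: 0.0124
```

>>> carry_out --series "0.05 0 0 0 0;0.05 0 0 0 0"

```text
clock: 17.52
tcp_pos: [0.5152, -0.0358, 0.0408]
orientation: [3.141, 0.033, 0.0]
contact_force: [-0.0, 1.1, -1.3]
grip_width: 0.0122
```

>>> carry_out --series "0.05 0 0 0 0;0.05 0 0 0 0"

```text
clock: 17.77
tcp_pos: [0.5162, -0.0358, 0.0408]
orientation: [3.141, 0.033, 0.0]
contact_force: [-0.5, 0.7, -1.8]
grip_width: 0.0121
```

>>> carry_out --series "0.05 0 0 0 0;0.05 0 0 0 0"

```text
clock: 18.02
tcp_pos: [0.5172, -0.0357, 0.0408]
orientation: [3.141, 0.033, 0.0]
contact_force: [-0.2, -0.9, 0.2]
grip_width: 0.0122
```

>>> carry_out --series "0.05 0 0 0 0;0.05 0 0 0 0"

```text
clock: 18.27
tcp_pos: [0.5182, -0.0357, 0.0408]
orientation: [-3.141, -0.033, 0.0]
contact_force: [0.2, -0.4, -1.4]
grip_width: 0.0125
```

>>> carry_out --series "0.05 0 0 0 0;0.05 0 0 0 0"

```text
clock: 18.52
tcp_pos: [0.5192, -0.0357, 0.0408]
orientation: [3.141, 0.033, -0.0]
contact_force: [-0.6, -0.6, -0.5]
grip_width: 0.0122
```

>>> carry_out --series "0.05 0 0 0 0;0.05 0 0 0 0"

```text
clock: 18.77
tcp_pos: [0.5202, -0.0356, 0.0408]
orientation: [3.141, 0.033, -0.0]
contact_force: [-0.5, 0.5, -1.0]
grip_width: 0.012
```

>>> carry_out --series "0.05 0 0 0 0;0.05 0 0 0 0"

```text
clock: 19.02
tcp_pos: [0.5212, -0.0356, 0.0408]
orientation: [3.141, 0.033, 0.0]
contact_force: [0.3, 0.1, -0.3]
grip_width: 0.0122
```

>>> carry_out --series "0.05 0 0 0 0;0.05 0 0 0 0"

```text
clock: 19.27
tcp_pos: [0.5222, -0.0356, 0.0408]
orientation: [3.141, 0.033, 0.0]
contact_force: [0.1, -0.2, -0.3]
grip_width: 0.0118
```

>>> carry_out --series "0.05 0 0 0 0;0.05 0 0 0 0"

```text
clock: 19.52
tcp_pos: [0.5232, -0.0356, 0.0408]
orientation: [3.141, 0.033, 0.0]
contact_force: [0.8, 0.4, -1.1]
grip_width: 0.012
```

>>> carry_out --series "0.05 0 0 0 0;0.05 0 0 0 0"

```text
clock: 19.77
tcp_pos: [0.5242, -0.0356, 0.0408]
orientation: [3.141, 0.033, 0.0]
contact_force: [0.0, 0.3, -1.3]
grip_width: 0.0125
```

>>> carry_out --series "0.05 0 0 0 0;0.05 0 0 0 0"

```text
clock: 20.02
tcp_pos: [0.5252, -0.0356, 0.0408]
orientation: [3.141, 0.033, -0.0]
contact_force: [-0.9, 0.6, -1.0]
grip_width: 0.0125
```

>>> carry_out --series "0.05 0 0 0 0;0.05 0 0 0 0"

```text
clock: 20.27
tcp_pos: [0.5262, -0.0355, 0.0408]
orientation: [3.141, 0.033, 0.0]
contact_force: [0.1, -0.4, -0.5]
grip_width: 0.0122
```

>>> carry_out --series "0.05 0 0 0 0;0.05 0 0 0 0"

```text
clock: 20.52
tcp_pos: [0.5267, -0.0356, 0.0407]
orientation: [3.141, 0.033, -0.001]
contact_force: [-0.9, 0.5, -0.7]
grip_width: 0.0124
```

>>> carry_out --series "0.03 0 0 0 0;0 0 0 0 0"

```text
clock: 20.78
tcp_pos: [0.5268, -0.0356, 0.0406]
orientation: [3.141, 0.033, -0.002]
contact_force: [-2.2, -0.8, 0.4]
grip_width: 0.0122
```

>>> carry_out --series "0.05 0 0 0 0;0 0 0 0 0"

```text
clock: 21.02
tcp_pos: [0.5268, -0.0356, 0.0404]
orientation: [3.141, 0.033, -0.004]
contact_force: [-5.1, 0.1, -0.1]
grip_width: 0.012
```

>>> carry_out --series "0.03 0 0 0 0;0 0 0 0 0"

```text
clock: 21.28
tcp_pos: [0.5268, -0.0356, 0.0404]
orientation: [3.141, 0.033, -0.004]
contact_force: [-4.9, 0.2, 0.8]
grip_width: 0.0122
```

>>> carry_out --series "0.03 0 0 0 0;0 0 0 0 0"

```text
clock: 21.52
tcp_pos: [0.5268, -0.0356, 0.0403]
orientation: [3.141, 0.033, -0.005]
contact_force: [-6.1, -0.1, 1.0]
grip_width: 0.0122
```

```bash
python3 - <<'E' 2>/dev/null
from st import *
o,f=rep("pics/w10.png")
for i in range(3):
    g=eyes.grab_frame("side"); print(r.get_obs()["contact_force"])
cv2.imwrite("pics/s10.png",cv2.resize(g["color"][170:270,240:360],None,fx=5,fy=5,interpolation=cv2.INTER_CUBIC))
E
```

```text
yaw 0.020740278252363763 [ 0.52682428 -0.03559717  0.04034006] F [-6.07 -0.13  0.98] w 0.012247101780854475
tcp in fixture mm [-27.68641902  -0.20754478] joints [ 0.2   0.54 -0.32  2.03  0.28  0.61 -1.86]
```

View pics/w10.png

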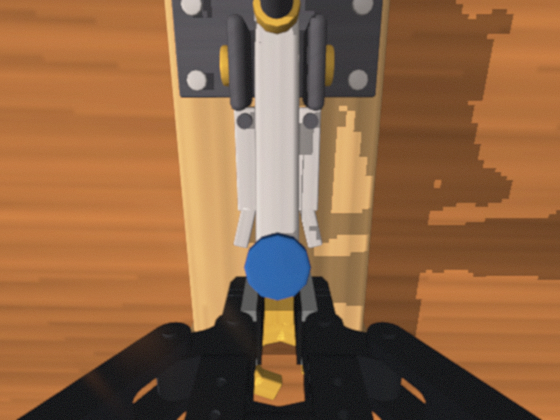

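Contact is at about 6 N along -x, with the tip near fixture x≈30 mm. The picture shows the nose up at (278,267) and the fingers clear of the guides. I'll push slightly more, then check.

>>> carry_out --series "0.03 0 0 0 0;0 0 0 0 0;0 0 0 0 0"

```text
clock: 21.95
tcp_pos: [0.5268, -0.0356, 0.0403]
orientation: [3.141, 0.033, -0.006]
contact_force: [-6.8, 0.2, 0.9]
grip_width: 0.0122
```

```bash
python3 - <<'E'
from st import *
for i in range(3):
    g=eyes.grab_frame("side"); o=r.get_obs(); print(o["contact_force"].round(2),o["moment"].round(2))
cv2.imwrite("pics/s10.png",cv2.resize(g["color"][170:270,240:360],None,fx=5,fy=5,interpolation=cv2.INTER_CUBIC))
E
```

```text
[-7.82 -0.25  1.99] [ 0.05  1.56 -0.03]
[-7.49  0.19  1.98] [0.08 1.54 0.01]
[-7.04  1.49  2.17] [0.11 1.53 0.02]
```

View pics/s10.png

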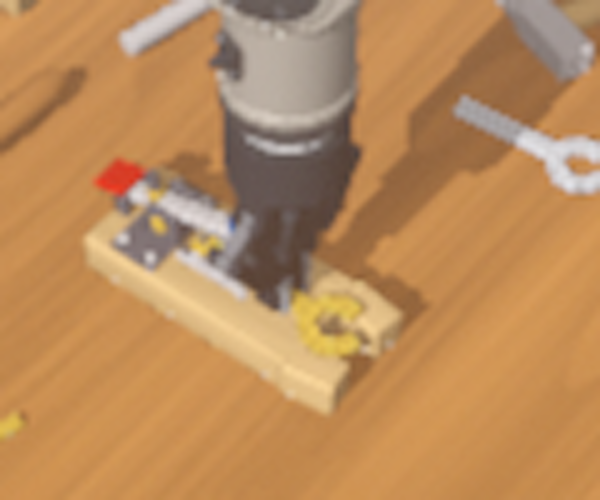

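The push holds at about 7.3 N, with the ring lying flat on the deck between the prongs. I'll relieve part of the push and open gently.

>>> carry_out --series "-0.05 0 0 0 0;0 0 0 0 0;0 0 0 0 0.2;0 0 0 0 0.3;0 0 0 0 0.45;0 0 0 0 0.45;0 0 0 0 0.45"

```text
clock: 22.98
tcp_pos: [0.5285, -0.0355, 0.0409]
orientation: [3.141, 0.033, 0.001]
contact_force: [-0.3, -0.4, -0.5]
grip_width: 0.0383
```

```bash
python3 - <<'E'
from st import *
o=r.get_obs(); print(o["tcp_pos"],o["contact_force"].round(2),o["grip_width"])
f=eyes.grab_frame("wrist"); cv2.imwrite("pics/w11.png",f["color"])
E
```

```text
[ 0.52852984 -0.0354954   0.04085807] [-0.34 -0.36 -0.47] 0.03831586183005162
```

View pics/w11.png

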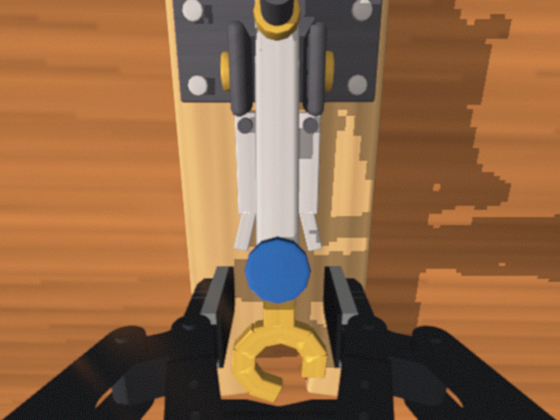

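Released: the shank lies straight between the guides and the ring sits between the open jaws. Going straight up, then back for a look.

>>> carry_out --series "0 0 -1.5 0 0.45;0 0 -4 0 0.45;0 0 -5 0 0.45;-3 0 -4 0 0;-3.5 0 0 0 0;0 0 0 0 0;0 0 0 0 0"

```text
clock: 23.9
tcp_pos: [0.464, -0.0369, 0.1866]
orientation: [3.141, 0.033, 0.002]
contact_force: [0.9, 0.5, -0.5]
grip_width: -0.0001
```

```bash
python3 - <<'E'
from st import *
o=r.get_obs(); print(o["tcp_pos"],o["contact_force"].round(2),o["grip_width"])
f=eyes.grab_frame("wrist"); cv2.imwrite("pics/w12.png",f["color"]); c=cam(f,o)
B=hsvblobs(f["color"],(105,130,80),(125,255,255)); print(B[0][:3],toplane(c,B[0][1],.084))
F=np.array([[np.cos(FY),np.sin(FY)],[-np.sin(FY),np.cos(FY)]])
print("button fixture",1000*F@(toplane(c,B[0][1],.083)[:2]-FO),"tool",1000*F@(o["tcp_pos"][:2]-FO))
E
```

```text
[ 0.46402601 -0.03686914  0.18655873] [ 0.87  0.51 -0.54] -0.00013639054352631292
(704, [277.9, 61.6], [264, 46, 29, 32]) [ 0.55978172 -0.03500092  0.084     ]
button fixture [ 5.33683627 -0.31182574] tool [-90.49753929  -0.14172104]
```

View pics/w12.png

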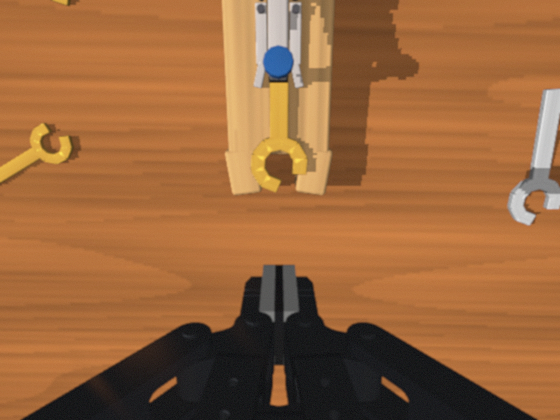

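The nose is still up at (278,62) with the shank beneath it. Moving the shut fingertips over the button.

>>> carry_out --series "4.5 0 1.5 0 0;4.65 0 1.5 0 0;0 0 3.5 0 0;0 0 1.6 0 0;0 0 0 0 0;0 0 0 0 0"

```text
clock: 24.7
tcp_pos: [0.5554, -0.0349, 0.1058]
orientation: [3.141, 0.033, 0.002]
contact_force: [0.5, 0.4, 0.4]
grip_width: 0.0002
```

```bash
python3 - <<'E'
from st import *
g=eyes.grab_frame("side"); o=r.get_obs(); print(o["tcp_pos"],o["contact_force"].round(2))
F=np.array([[np.cos(FY),np.sin(FY)],[-np.sin(FY),np.cos(FY)]]); print(1000*F@(o["tcp_pos"][:2]-FO))
cv2.imwrite("pics/s13.png",cv2.resize(g["color"][170:270,240:360],None,fx=5,fy=5,interpolation=cv2.INTER_CUBIC))
E
```

```text
[ 0.55556775 -0.03495465  0.10607355] [-0.31  0.11 -0.51]
[ 1.06421437 -0.17735278]
```

View pics/s13.png

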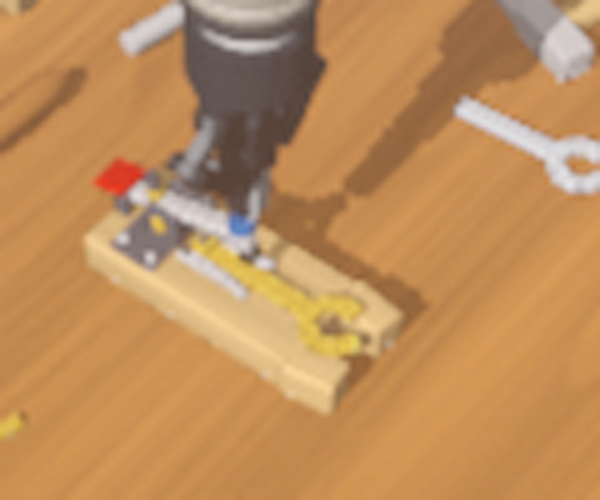

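>>> carry_out --series "0 0 0.5 0 0;0 0 0.4 0 0;0 0 0.2 0 0;0 0 0 0 0"

```text
clock: 25.25
tcp_pos: [0.5547, -0.035, 0.0936]
orientation: [3.141, 0.033, -0.001]
contact_force: [-0.6, 0.1, 1.0]
grip_width: 0.0002
```

>>> carry_out --series "0 0 0.15 0 0;0 0 0.15 0 0;0 0 0 0 0"

```text
clock: 25.62
tcp_pos: [0.5548, -0.035, 0.0907]
orientation: [3.141, 0.033, -0.0]
contact_force: [-1.5, 0.5, 0.4]
grip_width: -0.0002
```

>>> carry_out --series "0 0 0.15 0 0;0 0 0.15 0 0;0 0 0 0 0"

```text
clock: 26.0
tcp_pos: [0.555, -0.0349, 0.0876]
orientation: [-3.141, -0.033, -0.0]
contact_force: [0.5, -0.6, 0.2]
grip_width: -0.0001
```

```bash
python3 - <<'E'
from st import *
g=eyes.grab_frame("side"); o=r.get_obs(); print(o["tcp_pos"],o["contact_force"].round(2))
cv2.imwrite("pics/s14.png",cv2.resize(g["color"][170:270,240:360],None,fx=5,fy=5,interpolation=cv2.INTER_CUBIC))
E
```

```text
[ 0.55495071 -0.0349225   0.08764308] [0.35 0.93 0.35]
```

View pics/s14.png

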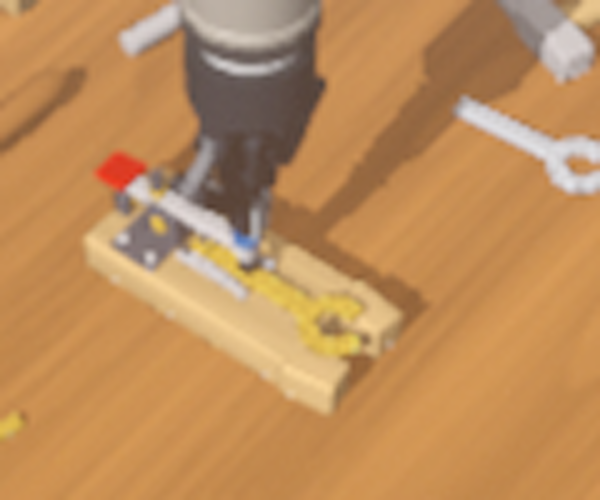

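The nose has snapped down: the button is lower at (245,240) and the pad is raised again. I'll feel gently to confirm it's solid on the shank.

>>> carry_out --series "0 0 0.4 0 0;0 0 0.3 0 0;0 0 0.1 0 0;0 0 0 0 0"

```text
clock: 26.55
tcp_pos: [0.5548, -0.0349, 0.0797]
orientation: [3.141, 0.033, -0.0]
contact_force: [-0.2, 0.7, -0.6]
grip_width: -0.0002
```

>>> carry_out --series "0 0 0.1 0 0;0 0 0 0 0"

```text
clock: 26.8
tcp_pos: [0.5549, -0.035, 0.0788]
orientation: [3.141, 0.033, 0.0]
contact_force: [-0.3, -0.1, -0.4]
grip_width: 0.0
```

>>> carry_out --series "0 0 0.08 0 0;0 0 0 0 0"

```text
clock: 27.05
tcp_pos: [0.5548, -0.035, 0.078]
orientation: [3.141, 0.033, -0.0]
contact_force: [0.3, -0.0, 0.2]
grip_width: 0.0006
```

>>> carry_out --series "0 0 0.08 0 0;0 0 0 0 0"

```text
clock: 27.3
tcp_pos: [0.5549, -0.0349, 0.0775]
orientation: [3.141, 0.033, 0.0]
contact_force: [-1.4, -0.5, 3.1]
grip_width: 0.0001
```

It is solid at 69.5 mm (3 N), the height expected with the nose on a shank. Lifting off and checking.

>>> carry_out --series "0 0 -1 0 0;0 0 -4 0 0;0 0 -5 0 0;-5 0 -1 0 0;-5 0 0 0 0;0 0 0 0 0;0 0 0 0 0;0 0 0 0 0"

```text
clock: 28.3
tcp_pos: [0.4562, -0.0368, 0.1875]
orientation: [-3.141, -0.033, -0.002]
contact_force: [0.5, -0.9, -0.2]
grip_width: -0.0006
```

```bash
python3 - <<'E'
from st import *
o=r.get_obs(); f=eyes.grab_frame("wrist"); c=cam(f,o); cv2.imwrite("pics/w15.png",f["color"]); print(o["tcp_pos"],o["contact_force"].round(2))
g=eyes.grab_frame("side"); cv2.imwrite("pics/s15.png",cv2.resize(g["color"][170:270,240:360],None,fx=5,fy=5,interpolation=cv2.INTER_CUBIC))
t=eyes.grab_frame("top"); a=cv2.imread("pics/top0.png"); cv2.imwrite("pics/t15.png",t["color"])
F=np.array([[np.cos(FY),np.sin(FY)],[-np.sin(FY),np.cos(FY)]])
m=cv2.inRange(cv2.cvtColor(f["color"],cv2.COLOR_BGR2HSV),np.array((18,170,110)),np.array((28,255,255)))>0
m[:,:200]=0;m[:,360:]=0; n,l,s,cc=cv2.connectedComponentsWithStats(m.astype(np.uint8)); i=1+np.argmax(s[1:,4]); print(s[i],cc[i])
mm=l==i; ys=np.where(mm.any(1))[0]
print("ring rear fixture",1000*F@(toplane(c,(cc[i][0],ys.max()+.5),.036)[:2]-FO))
P=[]
for row in range(ys.min()+3,ys.min()+40,2):
    u=np.where(mm[row])[0]; P.append(1000*F@(toplane(c,(u.mean(),row),.036)[:2]-FO)); 
P=np.array(P); print(P[::4].round(1).tolist(),np.polyfit(P[:,0],P[:,1],1))
E
```

```text
[ 0.45619658 -0.03679361  0.18750968] [ 0.5  -0.9  -0.22]
[ 252   73   56  109 2312] [277.89489619 130.83693772]
ring rear fixture [-88.6036872    0.32899404]
[[-9.4, -1.0], [-15.0, -0.6], [-20.6, -1.0], [-26.2, -0.6], [-32.0, -0.6]] [-0.00416685 -0.84840815]
```

View pics/w15.png

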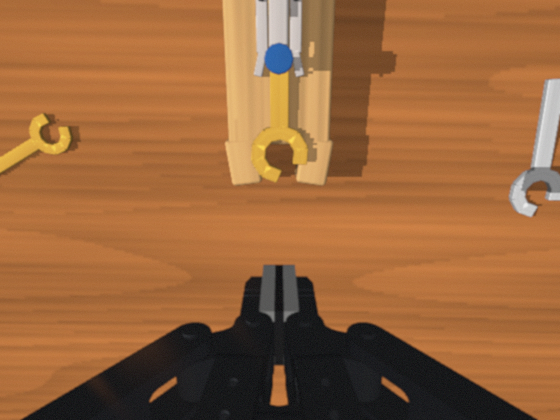

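View pics/s15.png

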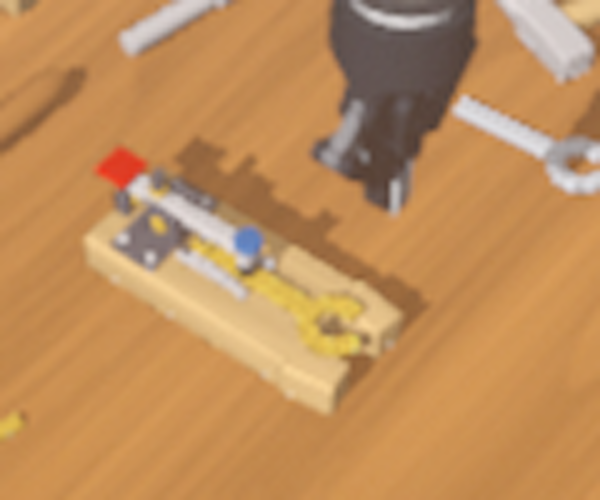

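View pics/t15.png

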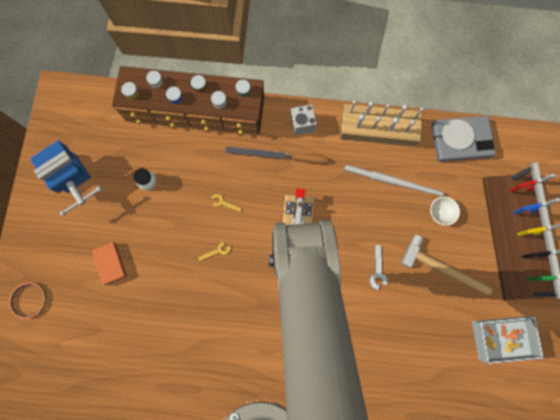

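```bash
python3 - <<'E'
from st import *
F=np.array([[np.cos(FY),np.sin(FY)],[-np.sin(FY),np.cos(FY)]])
f=eyes.grab_frame("wrist"); o=r.get_obs()
for nm,p in(("w11",[.52853,-.0354954,.040858]),("w12",[.46402601,-.03686914,.18655873]),("w15",[.45619658,-.03679361,.18750968])):
    c=cam(f,{"tcp_pos":np.array(p),"orientation":np.array([3.141,.033,0])}); I=cv2.imread(f"pics/{nm}.png")
    m=cv2.inRange(cv2.cvtColor(I,cv2.COLOR_BGR2HSV),np.array((18,170,110)),np.array((28,255,255)))>0
    m[:,:225]=0;m[:,330:]=0; n,l,s,cc=cv2.connectedComponentsWithStats(m.astype(np.uint8)); i=1+np.argmax(s[1:,4]); mm=l==i
    ys=np.where(mm.any(1))[0]; xs=np.where(mm.any(0))[0]
    w=(l==i).sum(1); ringL=np.where(mm[:,xs.min()])[0].mean()
    k=1000*F@(toplane(c,(xs.min(),ringL),.036)[:2]-FO)
    # leftmost ring extreme & ring front shoulder (width jump)
    wd=np.array([np.ptp(np.where(mm[y])[0]) if mm[y].any() else 0 for y in range(420)]); sh=ys[np.where(wd[ys]>1.35*np.median(wd[ys[2:12]]))[0][0]]
    print(nm,s[i],"rear",(1000*F@(toplane(c,(cc[i][0],ys.max()+.5),.036)[:2]-FO)).round(1),"shoulder",(1000*F@(toplane(c,(cc[i][0],sh),.036)[:2]-FO)).round(1),"left",k.round(1))
E
```

```text
w11 [ 233  301   93  101 4170] rear [-88.7   1.2] shoulder [-43.7   1. ] left [-67.9  20.7]
w12 [ 252   82   55  110 2312] rear [-89.    0.2] shoulder [-47.2   0.1] left [-68.1  20.2]
w15 [ 252   73   56  109 2312] rear [-88.8   0.2] shoulder [-47.6   0.1] left [-68.9  20.4]
```

The blank hasn't moved through release and clamping: its ring rear stays at -88.7 to -89.0 mm. The nose is down and the tool is clear, so I'm handing in.

```bash
python3 -c "
from bench import r
print(r.get_obs()['clock']); print(r.hand_in())"
```

```text
28.5
the job is handed in; nothing more can be done
None
```

The brass blank is clamped in the fixture against the stop, and I handed the job in at 28.5 s; no verdict was reported.

- **Raising the nose:** I pressed the thumb pad down about 9 mm. The highest force I read was about 8 N, falling to zero as it tipped. The nose stayed up by itself after I lifted off.
- **Seating the blank:** I took the largest brass blank and slid it between the guides in steps of 0.5 mm or less. It met the stop at about fixture x = 30 mm, and I pushed it home with about 7 N.
- **Clamping:** I let the blank go and pressed the blue button. The nose snapped shut before I had read more than about 1 N. A light 3 N touch then found it solid at 69.5 mm, as expected with a shank under it.

**Last checks:**
- Before and after clamping, the blank was in the same place to within a few tenths of a millimetre.
- It lay within about 0.01 rad of the fixture and about 1 mm of the mid-line.
- The tool was clear of everything at the end.
- The things I could see in the last top view lay where they started.

**Not confirmed directly:** the clamping force and the gap between tip and stop could not be measured. I judged the tip's seating by the force I felt and by the blank not having moved. The arm's forces are readings from the ends of moves, so short peaks between them would not show.

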